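# Unlatch a shaker's hold-down bar and hold it up

## Task

Free the hold-down bar of the bench shaker so that the sample jars can be changed: swing the hinged splash guard right open until it rests back on its stop, then pull the bar's spring latch out sideways by its knob and, keeping it pulled, lift the bar off its ball stud. Finish while still holding the bar with the gripper, steady, with its coupler end at least 65 mm above where it sat, and do not let go; the guard stays open, and the glassware standing about is left alone.

Things in the scene. Friction and masses are not known exactly. Their poses are not given: they have to be found in the camera images.
- shaker: Low grey bench shaker, fixed to the table, elsewhere and at another yaw each time. Origin at table level right under the ball stud; x runs level along the hold-down bar from the stud to the bar's hinge, y level to the left of that, z up. Deck x = -110 to 320 mm, y = +-90 mm, top 31 mm above the table. Jars under the bar. Guard hinge posts at y = -72 mm, 148 mm high.
- ball (a point): Top of the steel ball stud, 110 mm above the table. Post 20 mm thick, then a 12 mm neck, then the ball head about 28 mm wide with a flat shoulder underneath, 88 mm above the table, which the latch bolt catches.
- guard (a joint): Splash guard over coupler and latch: clear plate in a grey frame, 120 mm along x, 140 mm along y, 5 mm thick, about 0.2 kg, hinged on its -y edge about an axis along the shaker's x. Radians: 0 closed (level), 1.57 upright, 1.9 open on its stop. No spring: it falls shut below about 1.5 and onto its stop beyond 1.65.
- guard_hinge (a point): Point on the guard's hinge axis, mid-length: x = 0, y = -60 mm, z = 148 mm in the shaker's frame. The axis is along the shaker's x.
- guard_tab (a point): Grip point of the guard's black tab: 30 mm wide (along the hinge axis), 10 mm thick, sticking out 40 mm from the middle of the guard's free edge. The point is mid-width, 26 mm beyond the edge, 166 mm from the hinge axis; closed: x = 0, y = 106, z = 150 mm in the shaker's frame. Pinched by its two sides (fingers closing along the hinge axis) it turns between them as the guard swings.
- hold_bar: Aluminium hold-down bar across the jars, with the coupler at its free end and the latch in it, about 0.6 kg in all. Hinge axis along the shaker's y at x = 260, z = 118 mm in the shaker's frame. Origin in the coupler, seated at x = 0, z = 118 mm. Seated, its axes match the shaker's. The free end swings up by at most 0.8 rad; nothing but the gripper keeps it up, it falls back when let go.
- coupler (a point): Centre of the top of the coupler (46 x 46 mm housing over the ball, reaching down to about 78 mm above the table), 260 mm from the bar's hinge axis, 128 mm above the table when seated. Its height shows how far the bar is raised.
- latch (a joint): Spring latch in the coupler, metres pulled out along the shaker's +y: 0 = home, bolt under the ball's shoulder; 0.016 = fully out. The bolt is clear of the ball from about 0.007 on; pull 0.012 or more. The spring resists with 3.6 N at home, 8.5 N fully out, and returns the latch when let go. The bolt must stay pulled until it is above the ball: the first 35 mm of lift.
- latch_knob (a point): Middle of the latch's black pull knob: cylinder 22 mm thick, 30 mm long, along the shaker's y, with a 5 mm flange 30 mm wide on its outer end. Home and seated: x = 0, y = 57, z = 82.5 mm in the shaker's frame, 51 mm above the deck. It rides on the bar: pinched from above (fingers closing along x) and raised, it lifts the bar's free end (about 4 N), turning between the fingers as the bar tilts.
- beaker: Loose glass beaker, 66 mm wide, 90 mm high; origin under its centre. A bystander.
- reagent_jar: Loose amber jar with a black cap, 64 mm wide, 100 mm high; origin under its centre. A bystander.
- funnel_cup: Loose white porcelain bowl, 76 mm wide, 55 mm high; origin under its centre. A bystander.

How it is judged (in metres and radians):
On the way, in this order (a step that is already met when the one before it is completed fails the run):
1. the guard is open on its stop, the bar still seated (value of joint guard above 1.82 rad and height (world z) of coupler below 0.136 m), for 0.3 s.
2. the latch is pulled out at least 8 mm with the bar still seated (value of joint latch above 0.008 m and height (world z) of coupler below 0.136 m), for 0.1 s.
3. the gripper has raised the coupler at least 50 mm (height (world z) of coupler above 0.178 m and contact force between the fingers and hold_bar above 0.8 N), for 0.2 s.
At the end, for the whole second after the job is handed in: The bar is held by the fingers (contact over 0.8 N), steady (under 0.1 rad/s), its coupler at least 50 mm above where it sat (over 178 mm above the table), no bystander touching it, and the guard is open on its stop (over 1.82 rad) (all of step 3 and value of joint guard above 1.82 rad and angular speed of hold_bar below 0.1 rad/s and contact force between hold_bar and beaker below 0.3 N and contact force between hold_bar and reagent_jar below 0.3 N and contact force between hold_bar and funnel_cup below 0.3 N); the arm keeps its last pose, push and grip.
It fails at once if a bystander is moved more than 30 mm (distance of any of beaker, reagent_jar, funnel_cup from where it was at the start of the episode above 0.03 m).
It also fails if it takes over 54 s, if anything falls off the work surface, if the arm or the gripper's body presses on something with over 40 N, if the wrist force passes 120 N, or if a joint passes its speed limit or range.

## Robot

A 6-joint arm with a two-finger parallel gripper is mounted at the origin on the work surface. World frame = base frame: x ahead of the robot, y to its left, z up, the work surface at z = 0. Lengths are in mm, angles in degrees, forces in N, time in s.
With the tool pointing down it reaches from about 300 to 850 mm from the base axis. Payload 4.2 kg.
Tool frame: the origin (TCP) lies between the finger pads; the fingertips stand 22 mm ahead of it and the grasp point (between the pads) lies 3 mm ahead of it; z points along the fingers, y is the direction in which the jaws open and shut (so a half turn about z gives the same grasp; the last joint's range is limited). The gripper opens to 91 mm and grips with 3 to 60 N. Pads are 32 mm wide; open, the fingers measure 118 mm over their backs; the gripper's body (76 mm by 178 mm) begins 60 mm behind the grasp point.
Start: joints at [70.932, 18.312, 89.639, -0, 72.044, -1.146], TCP at [176.943, 547.112, 235.976] pointing down, gripper open.
Joint ranges: [-177.97, 177.97], [-48.28, 115.42], [12.27, 149.76], [-77.06, 257.06], [2.81, 150.46], [-146.56, 146.56]. Speed limits (degrees/s): [147.25, 147.25, 180, 180, 180, 180].

## Interface

Orientations are given as [roll, pitch, yaw] about the fixed x, y, z axes, in that order (R = Rz(yaw) Ry(pitch) Rx(roll)).
In Python, from workcell import telemetry, cams, env gives the robot as it stands.
- The arm moves only by the shell command python3 -m inch 'ROWS' [FORCE]. ROWS is JSON, a list of rows, each an object of numbers: "x", "y", "z": the shift along the tool's x, y, z in cm; "yaw": the turn about the tool's z in units of 5 degrees (1.0 is 5 degrees); "gripper": the gripper's target within -1 to 1 (fully open at 1, half-way at 0, shut at -1). A call has 1 to 12 rows; each row shifts and turns the commanded pose from where the row before left it, along the tool's axes as they then stand; what a row does not reach is not made up. A row lasts 1/12 s, in which the tool goes at most 41.7 mm and 7.16 degrees, less where a joint would pass 70% of its speed; a pose out of reach is approached as far as the arm can. A call is refused whole if a number of a shift passes 4.17 or a number of a turn 1, either way. A call with a gripper value outside its range is refused whole. The fingers move at their own pace and stop on an object; FORCE is the grip in N (left out, the last holds). Time passes only in rows, so rows that do not move let the fingers close. It gives the time, the measured TCP pose, the force and the opening at its end, in the units of the state.
- telemetry.state(): the state, without advancing time (a new reading comes with each control period).
- cams.grab_frame(name): name is "side" or "top" or "wrist"; returns a dict with "pixels" (420x560x3 uint8, red, green, blue), "mtx" (3x3 intrinsics, pixels), "distortion" ([k1, k2, p1, p2, k3] as OpenCV has them; the pictures are not rectified), "rvec" (rotation vector, rad) and "tvec" (3), from world to camera coordinates, as OpenCV has them. Camera axes: x right, y down, z forward; pixel columns grow to the right and rows downward; lengths in mm; the calibration is good to about 2 mm. A picture is of the moment at which its call begins. There is no depth.
- env.job_done(): hands the job in, once; it reports no verdict.
The state is a dict: "time_s": time; "qpos": joint angles; "qvel": joint speeds; "effort": joint torques, N m; "ee_pos": TCP position; "ee_rot": TCP orientation; "force": force on the tool from outside, world axes, zero at the start; "torque": the same for the moment, N m; "gripper_width": finger opening in mm.
Only numpy, scipy, OpenCV 4.12 (cv2) and the standard library are available. Lean on these libraries where they do the work, as an engineer would, in place of code of your own. Each camera call takes 0.05 s, during which the arm holds its last target. There are 200 camera calls.

## Working session

There is one attempt and no reset: what is moved stays moved. The work goes in short steps, Python scripts to look and compute and a shell command to move; the robot and the scene stay as the last step left them, time stands still between calls to the robot, and variables do not carry over. Pictures are saved under pics/ and viewed, about 8 in all and at most 12, crops included, and the job is handed in when it is done.

```bash
ls; mkdir -p pics; python3 - <<'E'
from workcell import telemetry,cams
import cv2,pickle
print(telemetry.state())
for n in("top","side"):
    f=cams.grab_frame(n); cv2.imwrite(f"pics/{n}0.png",f["pixels"][:,:,::-1]); pickle.dump(f,open(f"{n}0.pkl","wb"))
    print(n,f["mtx"],f["distortion"],f["rvec"],f["tvec"])
E
```

```text
pics
{'time_s': 0.0, 'qpos': array([ 7.09324940e+01,  1.83498609e+01,  8.97076114e+01, -2.82185527e-03,
        7.20425065e+01, -1.14591401e+00]), 'qvel': array([-0.00122778, -0.00898985,  0.05171207, -0.08983235,  0.05625935,
        0.09166614]), 'effort': array([-6.34716998e-04, -4.12454402e+01, -2.31969434e+01,  7.24539463e-02,
        4.54474753e-02, -1.48520762e-04]), 'ee_pos': array([176.794918  , 546.6486803 , 235.12991887]), 'ee_rot': array([-1.79899987e+02,  6.82889293e-04,  1.62079281e+02]), 'force': array([0.23537532, 0.05615806, 0.43576777]), 'torque': array([0.00991556, 0.01936441, 0.04024562]), 'gripper_width': 90.92342092768024}
top [[440.71272862   0.         285.08529833]
 [  0.         440.71272862 211.17241826]
 [  0.           0.           1.        ]] [0.03843999 0.         0.         0.         0.        ] [ 2.14460172 -2.18746328  0.11991534] [-8.97014331e-01  4.82468931e+02  1.18244336e+03]
side [[490.86789964   0.         281.75459551]
 [  0.         490.86789964 207.08023337]
 [  0.           0.           1.        ]] [-0.12894173  0.          0.          0.          0.        ] [ 2.07980412 -0.66047725  0.33787314] [-405.77025649  261.69590576 1125.11303314]
```

View pics/top0.png

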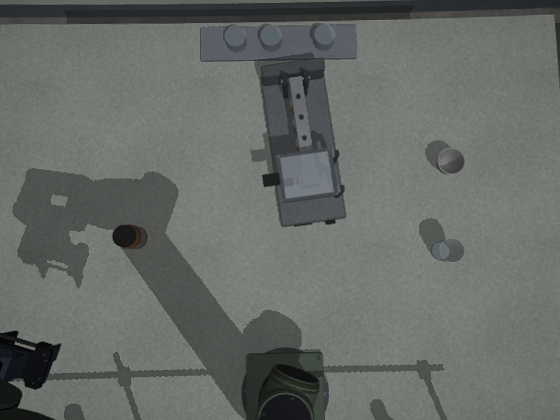

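View pics/side0.png

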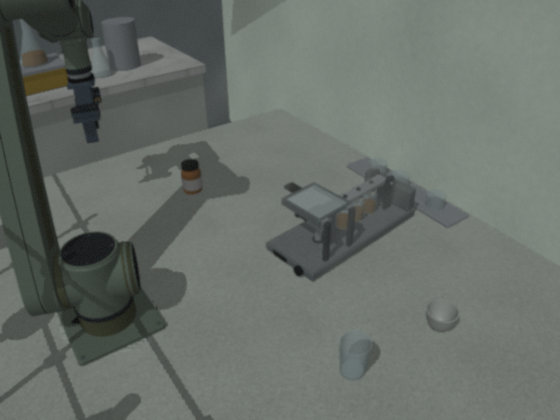

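The top view shows the shaker near pixels (262–345, 60–225), with the bar running up-image, the guard around (305,175), and its tab at (271,180), to the left. The beaker is at (447,250), the bowl at (450,160) and the jar at (128,237), all clear of the shaker. I'll enlarge the shaker.

```bash
python3 - <<'E'
import cv2,pickle,numpy as np
a=pickle.load(open("top0.pkl","rb"))["pixels"][50:235,240:360,::-1]
b=pickle.load(open("side0.pkl","rb"))["pixels"][150:290,255:430,::-1]
a=cv2.resize(a,None,fx=3.2,fy=3.2,interpolation=cv2.INTER_CUBIC);b=cv2.resize(b,None,fx=2.3,fy=2.3,interpolation=cv2.INTER_CUBIC)
c=np.zeros((592,a.shape[1]+b.shape[1],3),np.uint8);c[:a.shape[0],:a.shape[1]]=a;c[:b.shape[0],a.shape[1]:]=b
c=cv2.convertScaleAbs(c,alpha=1.5);print(c.shape,a.shape);cv2.imwrite("pics/crop0.png",c)
E
```

```text
(592, 786, 3) (592, 384, 3)
```

View pics/crop0.png

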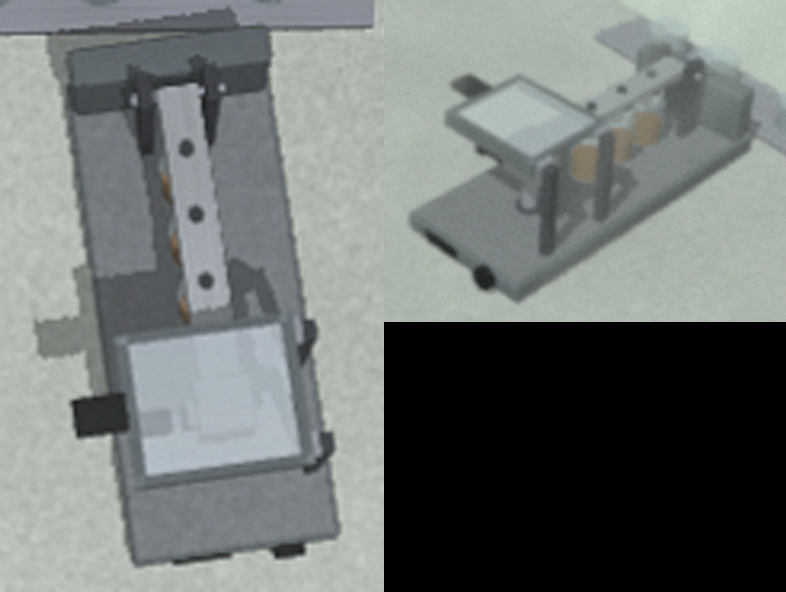

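```bash
cat >h.py <<'E'
import cv2,pickle,numpy as np
from scipy.spatial.transform import Rotation as R
def proj(f,P): return cv2.projectPoints(np.float64(P).reshape(-1,3),f["rvec"],f["tvec"],f["mtx"],f["distortion"])[0][:,0]
def W(p,P):
    c,s=np.cos(p[2]),np.sin(p[2]);P=np.float64(P).reshape(-1,3)
    return np.c_[p[0]+c*P[:,0]-s*P[:,1],p[1]+s*P[:,0]+c*P[:,1],P[:,2]]
E
python3 - <<'E'
from h import *
from scipy.optimize import least_squares
t=pickle.load(open("top0.pkl","rb"));s=pickle.load(open("side0.pkl","rb"))
G=[[60,80,152],[-60,80,152],[-60,-60,152],[60,-60,152],[0,100,153]]
ut=np.float64([[115,338],[137,488],[318,470],[298,318],[99,415]])/3.2+[239.8,49.8]
us=(np.float64([[520,75],[446,118],[530,165],[597,122],[470,86]])-[384,0])/2.3+[254.8,149.8]
r=lambda p:np.r_[(proj(t,W(p,G))-ut).ravel(),(proj(s,W(p,G))-us).ravel()]
for fn in (r,lambda p:r(p)[:10]):
    o=least_squares(fn,[600,0,.1],x_scale=[100,100,.1]);print(o.x,np.degrees(o.x[2]));print(r(o.x).reshape(2,5,2).round(1).tolist())
    p=o.x
    print((proj(t,W(p,[[-110,90,31],[-110,-90,31],[260,0,118],[0,0,128]]))-[239.8,49.8])*3.2)
    print(W(p,[[0,106,150],[0,57,82.5],[260,0,118]]))
np.save("pose.npy",least_squares(r,[600,0,.1],x_scale=[100,100,.1]).x)
E
```

```text
[ 5.56399967e+02 -7.69301630e+01  1.01872205e-01] 5.836847399117423
[[[0.7, 0.2], [-0.4, 0.9], [-0.5, -0.4], [-0.7, -0.2], [0.5, 0.7]], [[-0.5, 0.1], [-1.9, -2.7], [-0.5, 0.5], [4.2, 0.9], [-0.1, -0.2]]]
[[132.00917139 568.12604197]
 [341.86666441 542.55870968]
 [185.99205776  97.69993393]
 [227.17080405 407.72372937]]
[[545.62018153  28.52028141 150.        ]
 [550.60329006 -20.22567873  82.5       ]
 [815.05200069 -50.48917894 118.        ]]
[ 5.56796737e+02 -7.72096590e+01  9.43807669e-02] 5.4076196111110875
[[[0.9, -0.2], [-0.5, 0.5], [-0.6, -0.3], [-0.4, -0.2], [0.6, 0.2]], [[-0.0, 0.0], [-1.6, -2.8], [-0.6, 0.5], [4.4, 1.0], [0.3, -0.3]]]
[[131.27408047 566.9818156 ]
 [341.32349778 542.98475799]
 [188.6952036   96.94891727]
 [227.51116167 407.22219299]]
[[546.80722141  28.31858167 150.        ]
 [551.42501618 -20.46334092  82.5       ]
 [815.63959118 -52.70707454 118.        ]]
```

```bash
python3 -m inch '[{"yaw":1},{"yaw":1},{"yaw":1},{"yaw":1},{"yaw":1},{"yaw":1},{"yaw":1},{"yaw":1},{"yaw":1},{"yaw":1},{"yaw":1},{"yaw":1}]'; python3 -m inch '[{"yaw":1},{"yaw":0.2},{}]'
python3 - <<'E'
from h import *
from scipy.optimize import least_squares
t=pickle.load(open("top0.pkl","rb"))
G=[[60,80,152],[-60,80,152],[-60,-60,152],[60,-60,152],[0,100,153],[-110,90,31],[-110,-90,31]]
ut=np.float64([[115,338],[137,488],[318,470],[298,318],[99,415],[134,563],[340,537]])/3.2+[239.8,49.8]
hol=np.float64([[186,148],[196,214],[206,281]])/3.2+[239.8,49.8]
def r(p):
    a=proj(t,W(p,[[250,0,126],[40,0,126]]));d=a[1]-a[0];n=np.array([-d[1],d[0]])/np.hypot(*d)
    return np.r_[(proj(t,W(p,G))-ut).ravel(),(hol-a[0])@n]
o=least_squares(r,[600,0,.1],x_scale=[100,100,.1],loss="soft_l1");p=o.x
print(p,np.degrees(p[2]),r(p).round(1));print(W(p,[[0,106,150],[0,57,82.5]]));np.save("pose.npy",p)
E
```

```text
[ 5.58539771e+02 -7.59184961e+01  1.17935860e-01] 6.757227054748466 [-0.1 -0.  -0.4  0.5 -0.7 -1.6 -1.6 -1.4  0.2  0.5 -0.3  1.3  0.7  0.4
  0.6  0.5  0.5]
[[546.06752945  29.34518793 150.        ]
 [551.83299969 -19.31443962  82.5       ]]invalid input
invalid input
```

```bash
python3 -m inch '[{"x":0,"y":0,"z":0,"yaw":1,"gripper":1},{"x":0,"y":0,"z":0,"yaw":1,"gripper":1}]'; python3 -m inch --help | head -20
```

```text
time_s: 0.27
ee_pos: [176.9, 546.8, 235.4]
ee_rot: [-179.9, 0.0, 151.8]
force: [-0.9, -0.2, 1.0]
gripper_width: 91.2invalid input: not JSON, or not a number
```

```bash
python3 -m inch '[{"x":0,"y":0,"z":0,"yaw":1,"gripper":1},{"x":0,"y":0,"z":0,"yaw":1,"gripper":1},{"x":0,"y":0,"z":0,"yaw":1,"gripper":1},{"x":0,"y":0,"z":0,"yaw":1,"gripper":1},{"x":0,"y":0,"z":0,"yaw":1,"gripper":1},{"x":0,"y":0,"z":0,"yaw":1,"gripper":1},{"x":0,"y":0,"z":0,"yaw":1,"gripper":1},{"x":0,"y":0,"z":0,"yaw":1,"gripper":1},{"x":0,"y":0,"z":0,"yaw":1,"gripper":1},{"x":0,"y":0,"z":0,"yaw":1,"gripper":1},{"x":0,"y":0,"z":0,"yaw":1,"gripper":1},{"x":0,"y":0,"z":0,"yaw":0.1,"gripper":1}]'
cat >>h.py <<'E'
def delta(Pw):
    from workcell import telemetry
    s=telemetry.state();Rt=R.from_euler("xyz",s["ee_rot"],degrees=True).as_matrix()
    return (Rt.T@(np.float64(Pw)-s["ee_pos"])/10).round(2)
E
python3 -c "
from h import *
print(delta([546,29.3,235]))"
```

```text
time_s: 1.27
ee_pos: [176.9, 546.9, 235.5]
ee_rot: [-180.0, 0.0, 96.5]
force: [0.2, 0.1, 0.8]
gripper_width: 91.4
[-55.59  30.84   0.08]
```

```bash
python3 -m inch '[{"x":-2.8,"y":1.6,"z":0,"yaw":0,"gripper":1},{"x":-2.8,"y":1.6,"z":0,"yaw":0,"gripper":1},{"x":-2.8,"y":1.6,"z":0,"yaw":0,"gripper":1},{"x":-2.8,"y":1.6,"z":0,"yaw":0,"gripper":1},{"x":-2.8,"y":1.6,"z":0,"yaw":0,"gripper":1},{"x":-2.8,"y":1.6,"z":0,"yaw":0,"gripper":1},{"x":-2.8,"y":1.6,"z":0,"yaw":0,"gripper":1},{"x":-2.8,"y":1.6,"z":0,"yaw":0,"gripper":1},{"x":-2.8,"y":1.6,"z":0,"yaw":0,"gripper":1},{"x":-2.8,"y":1.6,"z":0,"yaw":0,"gripper":1},{"x":-2.8,"y":1.6,"z":0,"yaw":0,"gripper":1},{"x":-2.8,"y":1.6,"z":0,"yaw":0,"gripper":1}]' | tail -4
python3 -m inch '[{"x":-2,"y":1.45,"z":0,"yaw":0,"gripper":1},{"x":-2,"y":1.45,"z":0,"yaw":0,"gripper":1},{"x":-2,"y":1.45,"z":0,"yaw":0,"gripper":1},{"x":-2,"y":1.45,"z":0,"yaw":0,"gripper":1},{"x":-2,"y":1.45,"z":0,"yaw":0,"gripper":1},{"x":-2,"y":1.45,"z":0,"yaw":0,"gripper":1},{"x":-2,"y":1.45,"z":0,"yaw":0,"gripper":1},{"x":-2,"y":1.45,"z":0,"yaw":0,"gripper":1},{"x":0,"y":0,"z":0,"yaw":0,"gripper":1},{"x":0,"y":0,"z":0,"yaw":0,"gripper":1}]'
python3 - <<'E'
from h import *
from workcell import cams
f=cams.grab_frame("wrist");pickle.dump(f,open("w1.pkl","wb"))
cv2.imwrite("pics/w1.png",cv2.convertScaleAbs(f["pixels"][:,:,::-1],alpha=1.4))
p=np.load("pose.npy");print(delta([546,29.3,235]));print(proj(f,W(p,[[60,80,152],[-60,80,152],[-15,120,155],[15,120,155],[-15,80,155],[15,80,155],[-60,-60,152],[60,-60,152]])).round())
E
```

```text
ee_pos: [406.7, 233.8, 235.9]
ee_rot: [-180.0, -0.0, 96.7]
force: [0.3, 0.8, -0.6]
gripper_width: 91.3
time_s: 3.1
ee_pos: [540.0, 88.9, 235.4]
ee_rot: [-179.9, -0.0, 96.5]
force: [0.2, -0.5, 0.9]
gripper_width: 91.2
[-6.06 -0.03  0.04]
[[344. 316.]
 [207. 317.]
 [257. 277.]
 [293. 277.]
 [258. 319.]
 [293. 319.]
 [217. 434.]
 [334. 434.]]
```

View pics/w1.png

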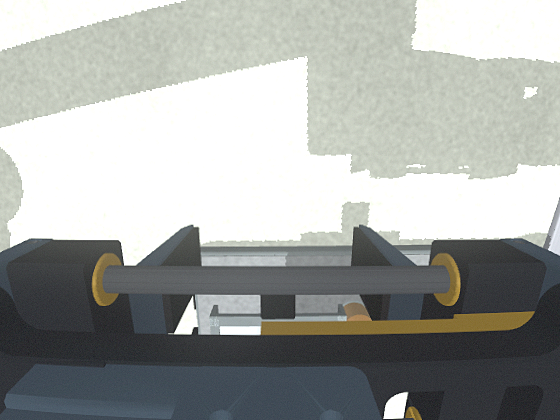

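The wrist view shows the guard's free-edge corners at (211,310) and (345,310), with the tab spanning columns 262–295. That is about 3 px right of my prediction, or roughly +2 mm along shaker x. Next I'll lower onto the tab.

```bash
python3 -m inch '[{"x":-1.5,"y":0.04,"z":0,"yaw":0,"gripper":1},{"x":-1.5,"y":0.04,"z":0,"yaw":0,"gripper":1},{"x":-1.5,"y":0.04,"z":0,"yaw":0,"gripper":1},{"x":-1.5,"y":0.04,"z":0,"yaw":0,"gripper":1},{"x":0,"y":0,"z":2,"yaw":0,"gripper":1},{"x":0,"y":0,"z":2,"yaw":0,"gripper":1},{"x":0,"y":0,"z":2,"yaw":0,"gripper":1},{"x":0,"y":0,"z":1.2,"yaw":0,"gripper":1},{"x":0,"y":0,"z":1,"yaw":0,"gripper":1},{"x":0,"y":0,"z":0,"yaw":0,"gripper":1},{"x":0,"y":0,"z":0,"yaw":0,"gripper":1}]'
python3 - <<'E'
from h import *
from workcell import cams
f=cams.grab_frame("side")["pixels"][130:290,240:420,::-1];g=cams.grab_frame("top")["pixels"][90:230,230:350,::-1]
f=cv2.resize(f,None,fx=2.5,fy=2.5,interpolation=3);g=cv2.resize(g,(343,400),interpolation=3)
cv2.imwrite("pics/c2.png",cv2.convertScaleAbs(np.hstack([f,g]),alpha=1.5))
p=np.load("pose.npy");print(delta(W(p,[0,106,153])[0]))
E
```

```text
time_s: 4.07
ee_pos: [547.9, 30.9, 154.0]
ee_rot: [-180.0, -0.0, 96.6]
force: [-0.4, 0.3, -0.1]
gripper_width: 91.2
[-0.1  -0.28  0.2 ]
```

View pics/c2.png

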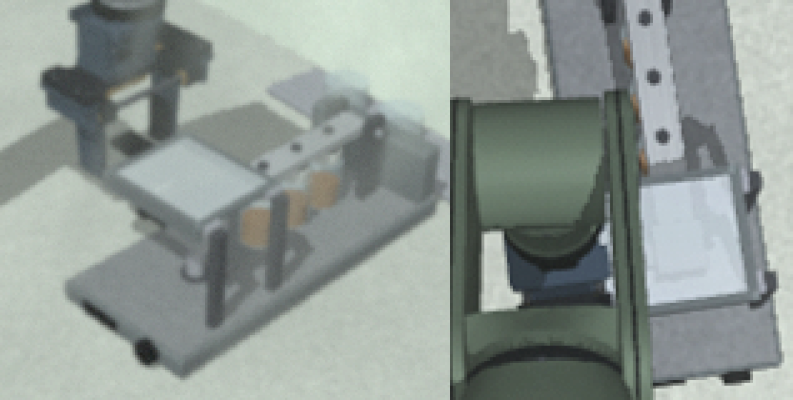

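The fingers straddle the tab: left finger at (90,140), right at (163,105), tab at (130,140). I'll close gently.

```bash
python3 -m inch '[{"x":-0.05,"y":0,"z":0.1,"yaw":0,"gripper":-1},{"x":0,"y":0,"z":0,"yaw":0,"gripper":-1},{"x":0,"y":0,"z":0,"yaw":0,"gripper":-1},{"x":0,"y":0,"z":0,"yaw":0,"gripper":-1},{"x":0,"y":0,"z":0,"yaw":0,"gripper":-1},{"x":0,"y":0,"z":0,"yaw":0,"gripper":-1},{"x":0,"y":0,"z":0,"yaw":0,"gripper":-1},{"x":0,"y":0,"z":0,"yaw":0,"gripper":-1}]' 12
python3 - <<'E'
import numpy as np
a=np.linspace(0,1.85,25);y=166*np.cos(a-0+0.012)-0;z=166*np.sin(a+0.012)
print(np.c_[np.diff(y),-np.diff(z)].round(1).tolist())
E
```

```text
time_s: 4.83
ee_pos: [548.3, 29.7, 152.9]
ee_rot: [180.0, -0.0, 96.6]
force: [-0.5, 0.1, 0.2]
gripper_width: 40.6
[[-0.6, -12.8], [-1.6, -12.7], [-2.6, -12.5], [-3.6, -12.3], [-4.5, -12.0], [-5.4, -11.6], [-6.3, -11.1], [-7.1, -10.6], [-7.9, -10.0], [-8.7, -9.4], [-9.4, -8.7], [-10.0, -8.0], [-10.6, -7.2], [-11.1, -6.3], [-11.6, -5.5], [-12.0, -4.6], [-12.3, -3.6], [-12.5, -2.7], [-12.7, -1.7], [-12.8, -0.7], [-12.8, 0.3], [-12.7, 1.3], [-12.6, 2.2], [-12.4, 3.2]]
```

Still closing; a few more rows.

```bash
python3 -m inch '[{"x":0,"y":0,"z":0,"yaw":0,"gripper":-1},{"x":0,"y":0,"z":0,"yaw":0,"gripper":-1},{"x":0,"y":0,"z":0,"yaw":0,"gripper":-1},{"x":0,"y":0,"z":0,"yaw":0,"gripper":-1}]' 12
```

```text
time_s: 5.17
ee_pos: [548.1, 29.7, 152.9]
ee_rot: [-180.0, 0.0, 96.6]
force: [-0.7, -0.5, 0.2]
gripper_width: 29.8
```

```bash
python3 -m inch '[{"x":-0.06,"y":0,"z":-1.28,"yaw":0,"gripper":-1},{"x":-0.16,"y":0,"z":-1.27,"yaw":0,"gripper":-1},{"x":-0.26,"y":0,"z":-1.25,"yaw":0,"gripper":-1},{"x":-0.36,"y":0,"z":-1.23,"yaw":0,"gripper":-1},{"x":-0.45,"y":0,"z":-1.2,"yaw":0,"gripper":-1},{"x":-0.54,"y":0,"z":-1.16,"yaw":0,"gripper":-1},{"x":-0.63,"y":0,"z":-1.11,"yaw":0,"gripper":-1},{"x":-0.71,"y":0,"z":-1.06,"yaw":0,"gripper":-1},{"x":-0.79,"y":0,"z":-1.0,"yaw":0,"gripper":-1},{"x":-0.87,"y":0,"z":-0.94,"yaw":0,"gripper":-1},{"x":-0.94,"y":0,"z":-0.87,"yaw":0,"gripper":-1},{"x":-1.0,"y":0,"z":-0.8,"yaw":0,"gripper":-1}]' 12
```

```text
time_s: 6.17
ee_pos: [556.3, -38.0, 285.3]
ee_rot: [180.0, -0.0, 96.6]
force: [1.1, -0.0, -3.9]
gripper_width: 29.9
```

```bash
python3 -m inch '[{"x":-1.06,"y":0,"z":-0.72,"yaw":0,"gripper":-1},{"x":-1.11,"y":0,"z":-0.63,"yaw":0,"gripper":-1},{"x":-1.16,"y":0,"z":-0.55,"yaw":0,"gripper":-1},{"x":-1.2,"y":0,"z":-0.46,"yaw":0,"gripper":-1},{"x":-1.23,"y":0,"z":-0.36,"yaw":0,"gripper":-1},{"x":-1.25,"y":0,"z":-0.27,"yaw":0,"gripper":-1},{"x":-1.27,"y":0,"z":-0.17,"yaw":0,"gripper":-1},{"x":-1.28,"y":0,"z":-0.07,"yaw":0,"gripper":-1},{"x":-1.28,"y":0,"z":0.03,"yaw":0,"gripper":-1},{"x":-1.27,"y":0,"z":0.13,"yaw":0,"gripper":-1},{"x":-1.26,"y":0,"z":0.22,"yaw":0,"gripper":-1},{"x":-1.24,"y":0,"z":0.32,"yaw":0,"gripper":-1}]' 12
```

```text
time_s: 7.17
ee_pos: [573.9, -183.6, 310.1]
ee_rot: [179.8, -0.0, 96.6]
force: [6.5, 2.7, -2.9]
gripper_width: 29.6
```

```bash
python3 -m inch '[{"x":0,"y":0,"z":0,"yaw":0,"gripper":-1},{"x":-0.3,"y":0,"z":0.1,"yaw":0,"gripper":-1},{"x":0,"y":0,"z":0,"yaw":0,"gripper":1},{"x":0,"y":0,"z":0,"yaw":0,"gripper":1},{"x":0,"y":0,"z":0,"yaw":0,"gripper":1},{"x":0,"y":0,"z":0,"yaw":0,"gripper":1},{"x":0,"y":0,"z":0,"yaw":0,"gripper":1},{"x":0,"y":0,"z":0,"yaw":0,"gripper":1}]' 12
python3 - <<'E'
from h import *
from workcell import cams
f=cams.grab_frame("side");pickle.dump(f,open("s3.pkl","wb"))
cv2.imwrite("pics/c3.png",cv2.convertScaleAbs(cv2.resize(f["pixels"][60:290,240:440,::-1],None,fx=2.5,fy=2.5,interpolation=3),alpha=1.5))
E
```

```text
time_s: 7.83
ee_pos: [572.8, -185.6, 309.1]
ee_rot: [-180.0, 0.0, 96.6]
force: [-0.2, -0.1, 0.6]
gripper_width: 66.9
```

View pics/c3.png

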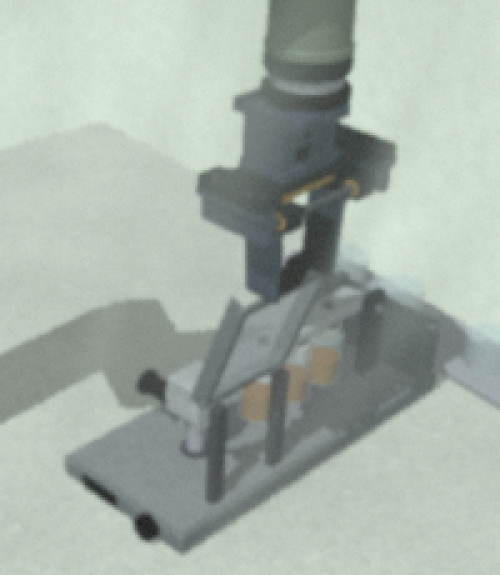

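The guard leans back on its stop, towards the camera. The knob is in the open at crop (152,383), which is side pixel (301,213). I'll rise clear and shift to +y of the knob.

```bash
python3 -m inch '[{"x":0,"y":0,"z":-1.5,"yaw":0,"gripper":1},{"x":0,"y":0,"z":-2,"yaw":0,"gripper":1},{"x":0,"y":0,"z":-2,"yaw":0,"gripper":1},{"x":0,"y":0,"z":-2,"yaw":0,"gripper":1},{"x":3,"y":0,"z":0,"yaw":0,"gripper":0.1},{"x":3.5,"y":0,"z":0,"yaw":0,"gripper":0.1},{"x":3.5,"y":0,"z":0,"yaw":0,"gripper":0.1},{"x":3.5,"y":0,"z":0,"yaw":0,"gripper":0.1},{"x":3.5,"y":0,"z":0,"yaw":0,"gripper":0.1},{"x":3.5,"y":0,"z":0,"yaw":0,"gripper":0.1},{"x":3.5,"y":0,"z":0,"yaw":0,"gripper":0.1},{"x":3,"y":0,"z":0,"yaw":0,"gripper":0.1}]' 12
python3 -m inch '[{"x":2,"y":0,"z":2,"yaw":0,"gripper":0.1},{"x":2,"y":0,"z":3,"yaw":0,"gripper":0.1},{"x":1,"y":0,"z":3,"yaw":0,"gripper":0.1},{"x":0,"y":0,"z":3,"yaw":0,"gripper":0.1},{"x":0,"y":0,"z":3,"yaw":0,"gripper":0.1},{"x":0,"y":0,"z":2,"yaw":0,"gripper":0.1},{"x":0,"y":0,"z":0,"yaw":0,"gripper":0.1},{"x":0,"y":0,"z":0,"yaw":0,"gripper":0.1}]' 12
python3 - <<'E'
from h import *
from workcell import cams
p=np.load("pose.npy")
P=W(p,[[0,57,82.5],[0,72,82.5],[0,23,128],[-23,23,128],[23,23,128],[0,0,128]])
out=[]
for n,(y0,x0) in dict(top=(120,240),side=(150,260),wrist=(220,180)).items():
    f=cams.grab_frame(n);pickle.dump(f,open(n+"4.pkl","wb"))
    out.append(cv2.resize(f["pixels"][y0:y0+110,x0:x0+110,::-1] if n!="wrist" else f["pixels"][150:,70:490,::-1],(330,330) if n!="wrist" else (420,270),interpolation=3))
    q=proj(f,P);print(n,((q-[x0,y0])*3+1).round() .tolist() if n!="wrist" else (q-[70,150]).round().tolist())
c=np.zeros((600,660,3),np.uint8);c[:330,:330]=out[0];c[:330,330:]=out[1];c[330:,:420]=out[2]
cv2.imwrite("pics/c4.png",cv2.convertScaleAbs(c,alpha=1.5));print(delta(P[0]+[0,0,3]))
E
```

```text
time_s: 8.88
ee_pos: [541.4, 84.7, 384.2]
ee_rot: [180.0, -0.0, 96.6]
force: [0.4, -0.4, -0.5]
gripper_width: 50.2
time_s: 9.55
ee_pos: [536.1, 132.3, 223.6]
ee_rot: [-179.9, 0.0, 96.6]
force: [-0.3, 0.2, 0.6]
gripper_width: 50.1
top [[145.0, 189.0], [128.0, 191.0], [185.0, 174.0], [189.0, 201.0], [181.0, 147.0], [212.0, 170.0]]
side [[129.0, 197.0], [118.0, 190.0], [157.0, 170.0], [138.0, 180.0], [176.0, 160.0], [176.0, 181.0]]
wrist [[203.0, 187.0], [203.0, 175.0], [203.0, 243.0], [180.0, 243.0], [225.0, 243.0], [203.0, 260.0]]
[-15.25  -0.38  14.04]
```

View pics/c4.png

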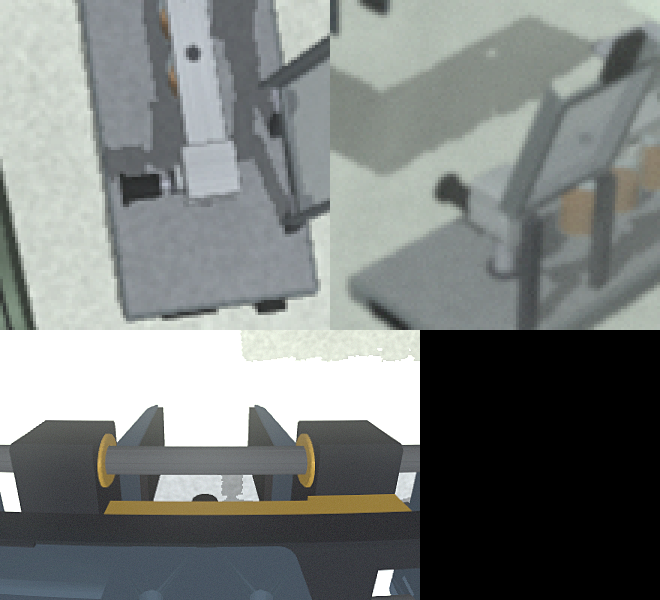

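In the top crop the knob's cylinder spans columns 127–160 and its flange 121–127, both at row 186. That matches my model within about 2 mm. I'll go over and down, with the pads just inside the flange.

```bash
python3 -m inch '[{"x":-2.6,"y":-0.03,"z":0,"yaw":0,"gripper":0.1},{"x":-2.6,"y":-0.04,"z":0,"yaw":0,"gripper":0.1},{"x":-2.6,"y":-0.04,"z":0,"yaw":0,"gripper":0.1},{"x":-2.6,"y":-0.04,"z":0,"yaw":0,"gripper":0.1},{"x":-2.6,"y":-0.04,"z":0,"yaw":0,"gripper":0.1},{"x":-2.45,"y":-0.04,"z":0,"yaw":0,"gripper":0.1},{"x":0,"y":0,"z":2.5,"yaw":0,"gripper":0.1},{"x":0,"y":0,"z":2.5,"yaw":0,"gripper":0.1},{"x":0,"y":0,"z":2.5,"yaw":0,"gripper":0.1},{"x":0,"y":0,"z":2.5,"yaw":0,"gripper":0.1},{"x":0,"y":0,"z":0,"yaw":0,"gripper":0.1},{"x":0,"y":0,"z":0,"yaw":0,"gripper":0.1}]' 12
python3 -c "
from h import *
print(delta(W(np.load('pose.npy'),[1.5,55,85.5])[0]))"
```

```text
time_s: 10.7
ee_pos: [552.2, -21.6, 124.6]
ee_rot: [180.0, -0.0, 96.6]
force: [0.1, 0.5, 0.6]
gripper_width: 50.3
[0.03 0.14 3.91]
```

```bash
python3 -m inch '[{"x":0,"y":0.05,"z":1.5,"yaw":0,"gripper":0.1},{"x":0,"y":0.05,"z":1.4,"yaw":0,"gripper":0.1},{"x":0,"y":0,"z":1,"yaw":0,"gripper":0.1},{"x":0,"y":0,"z":0,"yaw":0,"gripper":0.1},{"x":0,"y":0,"z":0,"yaw":0,"gripper":-1},{"x":0,"y":0,"z":0,"yaw":0,"gripper":-1},{"x":0,"y":0,"z":0,"yaw":0,"gripper":-1},{"x":0,"y":0,"z":0,"yaw":0,"gripper":-1},{"x":0,"y":0,"z":0,"yaw":0,"gripper":-1},{"x":0,"y":0,"z":0,"yaw":0,"gripper":-1}]' 25
python3 - <<'E'
from h import *
from workcell import cams
f=cams.grab_frame("side")
cv2.imwrite("pics/c5.png",cv2.convertScaleAbs(cv2.resize(f["pixels"][120:270,240:400,::-1],None,fx=3,fy=3,interpolation=3),alpha=1.5))
E
```

```text
time_s: 11.53
ee_pos: [554.2, -21.3, 85.7]
ee_rot: [179.8, 0.0, 96.6]
force: [2.3, 1.3, 0.8]
gripper_width: 21.7
```

View pics/c5.png

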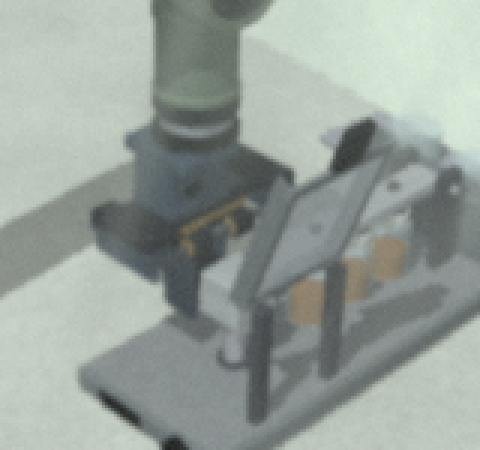

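Width 21.7 mm shows the knob's cylinder is gripped. Now I'll pull along +y.

```bash
python3 -m inch '[{"x":0.2,"y":0,"z":0,"yaw":0,"gripper":-1},{"x":0.3,"y":0,"z":0,"yaw":0,"gripper":-1},{"x":0.3,"y":0,"z":0,"yaw":0,"gripper":-1},{"x":0.3,"y":0,"z":0,"yaw":0,"gripper":-1},{"x":0.3,"y":0,"z":0,"yaw":0,"gripper":-1},{"x":0,"y":0,"z":0,"yaw":0,"gripper":-1},{"x":0,"y":0,"z":0,"yaw":0,"gripper":-1},{"x":0,"y":0,"z":0,"yaw":0,"gripper":-1}]' 35
python3 -c "
from h import *
print(delta(W(np.load('pose.npy'),[1.5,55,85.5])[0]))"
```

```text
time_s: 12.25
ee_pos: [552.7, -9.1, 85.7]
ee_rot: [179.8, 0.2, 96.7]
force: [3.6, -7.2, 2.5]
gripper_width: 21.2
[-1.2  -0.06  0.02]
```

The spring reads about 8 N at 12 mm of travel, which matches the latch being out. I'll pull 2 mm further and lift.

```bash
python3 -m inch '[{"x":0.2,"y":0,"z":0,"yaw":0,"gripper":-1},{"x":0,"y":0,"z":0,"yaw":0,"gripper":-1},{"x":0,"y":-0.05,"z":-0.4,"yaw":0,"gripper":-1},{"x":0,"y":-0.05,"z":-0.5,"yaw":0,"gripper":-1},{"x":0,"y":-0.05,"z":-0.6,"yaw":0,"gripper":-1},{"x":0,"y":-0.05,"z":-0.6,"yaw":0,"gripper":-1},{"x":0,"y":0,"z":-0.6,"yaw":0,"gripper":-1},{"x":0,"y":0,"z":0,"yaw":0,"gripper":-1}]' 35
```

```text
time_s: 12.92
ee_pos: [550.2, -7.6, 112.3]
ee_rot: [179.9, 0.2, 96.7]
force: [6.8, -6.5, -5.4]
gripper_width: 21.0
```

```bash
python3 -m inch '[{"x":0,"y":0,"z":-0.6,"yaw":0,"gripper":-1},{"x":0,"y":0.05,"z":-0.6,"yaw":0,"gripper":-1},{"x":0,"y":0.05,"z":-0.6,"yaw":0,"gripper":-1},{"x":0,"y":0.05,"z":-0.7,"yaw":0,"gripper":-1},{"x":0,"y":0.05,"z":-0.7,"yaw":0,"gripper":-1},{"x":0,"y":0.05,"z":-0.7,"yaw":0,"gripper":-1},{"x":0,"y":0.05,"z":-0.7,"yaw":0,"gripper":-1},{"x":0,"y":0.05,"z":-0.4,"yaw":0,"gripper":-1},{"x":0,"y":0,"z":0,"yaw":0,"gripper":-1},{"x":0,"y":0,"z":0,"yaw":0,"gripper":-1},{"x":0,"y":0,"z":0,"yaw":0,"gripper":-1}]' 35
python3 - <<'E'
from h import *
from workcell import cams
f=cams.grab_frame("side");p=np.load("pose.npy")
def bar(P,th):
    P=np.float64(P)-[260,0,118];c,s=np.cos(th),np.sin(th)
    return np.c_[P[:,0]*c+P[:,2]*s,P[:,1],-P[:,0]*s+P[:,2]*c]+[260,0,118]
for th in(0,.15,.3):print(th,((proj(f,W(p,bar([[-23,23,128],[-23,-23,128],[23,23,128]],th)))-[240,100])*3+1).round().tolist())
cv2.imwrite("pics/c6.png",cv2.convertScaleAbs(cv2.resize(f["pixels"][100:270,240:420,::-1],None,fx=3,fy=3,interpolation=3),alpha=1.5))
E
```

```text
time_s: 13.83
ee_pos: [552.7, -7.4, 160.8]
ee_rot: [-180.0, 0.2, 96.7]
force: [4.7, -6.6, -5.0]
gripper_width: 21.5
0 [[198.0, 330.0], [236.0, 353.0], [236.0, 310.0]]
0.15 [[203.0, 287.0], [242.0, 309.0], [241.0, 274.0]]
0.3 [[213.0, 241.0], [253.0, 262.0], [249.0, 236.0]]
```

View pics/c6.png

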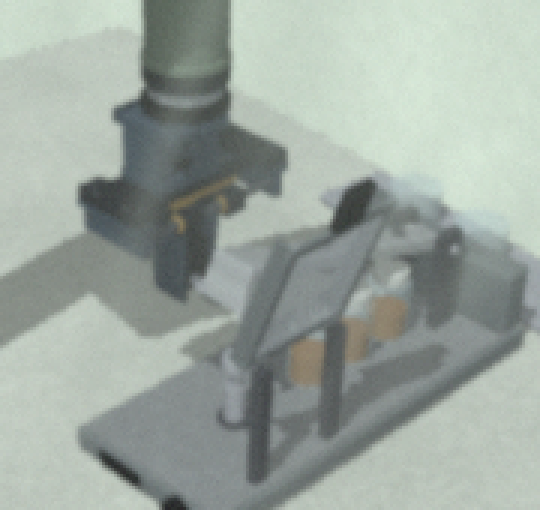

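The bar is up: the coupler corner is at about (213,243), which matches the 0.3 rad model. The stud is bare at (235,390) and the guard is still on its stop. I'll hold briefly, check that nothing drifts, and hand in.

```bash
python3 -m inch '[{"x":0,"y":0,"z":0,"yaw":0,"gripper":-1},{"x":0,"y":0,"z":0,"yaw":0,"gripper":-1},{"x":0,"y":0,"z":0,"yaw":0,"gripper":-1},{"x":0,"y":0,"z":0,"yaw":0,"gripper":-1},{"x":0,"y":0,"z":0,"yaw":0,"gripper":-1},{"x":0,"y":0,"z":0,"yaw":0,"gripper":-1},{"x":0,"y":0,"z":0,"yaw":0,"gripper":-1},{"x":0,"y":0,"z":0,"yaw":0,"gripper":-1}]' 35
python3 - <<'E'
from h import *
from workcell import cams,env
t=pickle.load(open("top0.pkl","rb"))["pixels"].astype(int);g=cams.grab_frame("top")["pixels"].astype(int)
for n,(u,v) in dict(beaker=(447,250),bowl=(450,160),jar=(128,237)).items(): print(n,abs(t-g)[v-18:v+18,u-18:u+18].mean().round(1))
s=cams.grab_frame("side")["pixels"];s0=pickle.load(open("side0.pkl","rb"))["pixels"]
for n,(u,v) in dict(beaker=(355,355),bowl=(442,315),jar=(191,177)).items(): print(n,abs(s.astype(int)-s0)[v-18:v+18,u-14:u+14].mean().round(1))
print(env.job_done())
E
```

```text
time_s: 14.55
ee_pos: [552.7, -7.4, 160.7]
ee_rot: [-179.9, 0.2, 96.7]
force: [4.9, -6.8, -5.1]
gripper_width: 21.0
beaker 17.5
bowl 16.9
jar 25.1
beaker 10.0
bowl 10.3
jar 20.8
the job is handed in; nothing more can be done
None
```

The job is handed in with the bar off its stud and still held. I swung the guard open by its tab onto its stop, pulled the latch knob out about 12–14 mm, and lifted the bar by the knob without letting go. It took about 14.6 s of the 54 s allowed, and no verdict was reported.

**Last checks**
- **Height:** the gripper rose 75 mm from where it took the knob, so I put the coupler about 73 mm up. The last side picture fits a bar tilt of roughly 0.3 rad, with the stud bare.
- **Hold:** over the last 0.7 s the gripper position changed by no more than 0.1 mm. The grip stayed on the 22 mm knob, reading 21.0–21.5 mm. The force stayed steady at about 5 N from the bar's weight and 7 N from the latch spring.
- **Guard:** the same picture showed it leaning back on its stop. I judged this by eye and did not measure the angle.
- **Glassware:** my image comparison was inconclusive. All three objects showed a difference from the first pictures (mean 10–25 grey levels). The arm and its shadow had moved, which may explain it, but I did not confirm the cause. I never planned a move near any of them and felt no unexpected contact force.
- **Pose fit:** my shaker position and the pictures disagreed by about 2–3 mm, and I corrected for that before each grasp.

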